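# Fit the foot to the case lid and snap its cap on

## Task

Fit the missing foot to the lid of the transport case: lay the loose square foot flat in the empty square recess, over the stud that stands in it, until it is fully home. Then set the loose round snap cap on that stud, open side down, and press it straight down until it clicks; go on pressing after the click until it sits flat on the foot, and finish while you still press it down firmly, with about 10 N - do not let up or let go at the end. Leave the other things on the bench where they are.

Things in the scene. Friction and masses are not known exactly. Their poses are not given: they have to be found in the camera images.
- case: Teal plastic transport case, 180 mm (its x) by 260 mm (its y), 100 mm high, fixed on the bench at any yaw, lid level. Origin at the centre of its underside, z up. In the lid, 70 mm along +y from the centre, is the empty square recess; 70 mm along -y is a finished round foot with its cap already on, standing 39 mm above the lid.
- socket (a point): Centre of the floor of the empty square recess in the case's lid, at the foot of the stud. x and y lie along the recess's sides, z up. The recess is 59 x 59 mm and 7 mm deep (the lid's top is 7 mm above this point) with a 3 mm chamfer round its mouth.
- stud_tip (a point): Top of the fixed upright steel stud in the middle of the recess: 17 mm in diameter, 38 mm high from the recess floor, tapered tip. Four sprung balls round it, centred 30 mm above the recess floor, stand out to a radius of 13 mm and give way inward by up to 4 mm.
- foot_center (a point): Centre (half-way up) of the loose square foot: black plastic plate 56 x 56 x 16 mm, about 60 g, with a 32 mm round hole through it, lying flat on the bench at any yaw. x and y along its sides, z up. Home, its underside is on the recess floor (this point 8 mm above socket) and its upper 9 mm stand above the lid.
- cap_center (a point): Centre of the loose snap cap: round, black, 45 mm in diameter, 30 mm high, 30 g, flat closed top, open underneath (31 mm mouth, 22 mm throat 8 mm up), standing mouth down on the bench. Pressed on the stud it meets the balls about 11 mm above the foot's top, resists with 7 to 12 N, clicks about 6 mm above it and then goes down freely. Home, this point is 31 mm above socket.
- round_foot: Bystander: round black plastic foot, 56 mm in diameter, 16 mm thick, on the bench. Origin at the centre of its underside. Does not fit the square recess.
- tape_roll: Bystander: brown roll of tape standing on its flat end, 76 mm in diameter, 48 mm high. Origin at the centre of its underside.
- plug: Bystander: slim black stepped plug, 26 mm in diameter, 45 mm high. Origin at the centre of its underside.
- knife: Bystander: closed box knife lying flat, 135 mm long along its x, 24 mm wide, 14 mm high. Origin under its middle.
- scanner: Bystander: hand scanner lying flat, 140 mm long along its x, 62 mm wide, 34 mm high. Origin under its middle.
- carton: Bystander: small cardboard carton 90 x 70 x 60 mm high. Origin at the centre of its underside.
- wrench: Bystander: steel wrench lying flat on the robot's right, along its x. Origin under its middle.
Things that resemble listed ones, but are neither listed nor needed, are in the scene too. What is shaped like the part that bears foot_center but blue, turquoise or yellow is not meant.

How it is judged:
On the way, in this order (a step that is already met when the one before it is completed fails the run):
1. the square foot lies fully home in the square recess, over the bare stud (horizontal distance between foot_center and socket below 0.004 m and z of foot_center in the frame of socket below 0.01 m and angle between foot_center's own z axis and vertical below 0.08 rad and distance between cap_center and socket above 0.045 m), for 0.2 s.
2. the snap cap is past the click and pressed down on the foot (horizontal distance between cap_center and socket below 0.005 m and z of cap_center in the frame of socket below 0.0335 m and angle between cap_center's own z axis and vertical below 0.1 rad and contact force between cap and foot above 3 N), for 0.3 s.
At the end, for the whole second after the job is handed in: The square foot lies in the recess (4 mm sideways, 2 mm of its seat, 4.5 degrees); the snap cap is clicked home on the stud (5 mm sideways, 2.5 mm of its seat, 5.5 degrees), and the fingers, still touching it, press it on the foot with more than 3 N through the last second (all of step 2 and horizontal distance between foot_center and socket below 0.004 m and z of foot_center in the frame of socket below 0.01 m and angle between foot_center's own z axis and vertical below 0.08 rad and contact force between cap and the fingers above 2 N); the arm keeps its last pose, push and grip.
It fails at once if a bystander is moved more than 30 mm (distance of any of round_foot, tape_roll, plug, knife, scanner, carton, wrench from where it was at the start of the episode above 0.03 m).
It also fails if it takes over 61 s, if anything falls off the work surface, if the arm or the gripper's body presses on something with over 40 N, if the wrist force passes 120 N, or if a joint passes its speed limit or range.

## Robot

A 6-joint arm with a two-finger parallel gripper is mounted at the origin on the work surface. World frame = base frame: x ahead of the robot, y to its left, z up, the work surface at z = 0. Lengths are in m, angles in rad, forces in N, time in s.
With the tool pointing down it reaches from about 0.425 to 0.95 m from the base axis. Payload 3.5 kg.
Tool frame: the origin (TCP) lies at the very end of the fingers, on their centre line; the grasp point (between the pads) lies 19 mm behind it; z points along the fingers, y is the direction in which the jaws open and shut (so a half turn about z gives the same grasp; the last joint's range is limited). The gripper opens to 85 mm and grips with 20 to 120 N. Pads are 22 mm wide; open, the fingers measure 114 mm over their backs; the gripper's body (76 mm by 85 mm) begins 54 mm behind the grasp point. The pads swing forward as they close: fully open they stand 13 mm farther back than shut.
Start: joints at [-1.409, 0.286, 1.577, -0, 1.279, -0.15], TCP at [0.207, -0.642, 0.231] pointing down, gripper open.
Joint ranges: [-2.77, 2.77], [-0.9, 2.22], [0.21, 2.48], [-1.53, 4.67], [0.24, 2.81], [-2.84, 2.84]. Speed limits (rad/s): [2.79, 2.79, 3.14, 3.14, 3.14, 3.14].

## Interface

Orientations are given as a unit quaternion [x, y, z, w].
In Python, from plant import get_state, read_camera, get_calibration, ticket, search_frame, cut_out, pinpoint gives the robot as it stands.
- The arm moves only by the tool move_arm, never from a script. Its argument "plan" is a list that holds one entry, the list of rows, each a list of 7 numbers: the turn, a rotation vector about the tool's x, y, z in degrees, then the shift along the tool's x, y, z in m, then the finger opening in m, from 0 to 0.0854. In form: [[[ax, ay, az, x, y, z, hand], ...]]. A call has exactly 5 rows; each row is the pose to reach, as a shift and turn from the pose measured when the call began, along the tool's axes at that moment; what a row does not reach only later rows make up. A row lasts 1/8 s, in which the tool goes at most 62.5 mm and 10.7 degrees, less where a joint would pass 70% of its speed; a pose out of reach is approached as far as the arm can. A call with a gripper value outside its range is refused whole. The fingers move at their own pace and stop on an object; "force" is the grip in N (left out, the last holds). Time passes only in rows, so rows that repeat a pose let the fingers close, or fill a call up. It gives the time, the measured TCP pose, the force and the opening at its end, in the units of the state.
- get_state(): the state, without advancing time (a new reading comes with each control period).
- read_camera(name): name is "side" or "top"; returns the picture (400x640x3 uint8, red, green, blue); there is no depth.
- get_calibration(name): a dict with "mtx" (3x3 intrinsics, pixels), "extrinsics" (4x4, takes a point from camera to world coordinates). Camera axes: x right, y up, looking along -z (the intrinsics and any distortion apply to the point x, -y, -z); pixel columns grow to the right and rows downward; lengths in m; the calibration is good to about 2 mm. A picture is of the moment at which its call begins. get_calibration takes no time and is no camera call.
- ticket.sign_off(): hands the job in, once; it reports no verdict.
Trained networks look in the newest picture that a camera, given by its name, has taken for a name from the list of things; names that differ only in an ending like _2 or _b are one class to them, and where a whole thing is asked for, a point or a joint stands for the part that bears it (a point fixed in the world has none). Each returns a list of dicts, best first, with "p" (0 to 1); they miss things now and then, are a little off and sometimes report something else, mostly with a low value. They report only what shows in the picture. A call takes as long as a camera call. They do not tell look-alikes from the thing itself.
- search_frame(camera, query): "centre" ([column, row] in pixels, amid what is visible of it).
- cut_out(camera, query): "pixels" (400x640 bool, what is visible of it) and "centre" ([column, row] in pixels, amid what is visible of it).
- pinpoint(camera, query): "centre" ([column, row] in pixels: a listed point, or the origin of a listed thing).
The state is a dict: "time": time; "qpos": joint angles; "dq": joint speeds; "joint_efforts": joint torques, N m; "eef_pos": TCP position; "tcp_rot": TCP orientation; "contact_force": force on the tool from outside, world axes, zero at the start; "wrist_torque": the same for the moment, N m; "opening": opening from 0.0 (shut) to 1.0 (fully open).
Only numpy, scipy, OpenCV 4.12 (cv2) and the standard library are available. Lean on these libraries where they do the work, as an engineer would, in place of code of your own. Each camera call takes 0.05 s, during which the arm holds its last target.

## Working session

There is one attempt and no reset: what is moved stays moved. The work goes in short steps, Python scripts to look and compute and a tool call to move; the robot and the scene stay as the last step left them, time stands still between calls to the robot, and variables do not carry over. Pictures are saved under pics/ and viewed, and the job is handed in when it is done.

Besides the shell and the picture viewer there is one more tool, called in YAML: its name, and indented under it one key for each argument. move_arm: Moves the arm, as the interface text tells. Its arguments: {"type":"object","properties":{"plan":{"type":"array","items":{"type":"array","items":{"type":"array","items":{"type":"number"}}}},"force":{"type":"number"}},"required":["plan"]}

```bash
ls; mkdir -p pics; python3 - <<'E'
from plant import *
import cv2, numpy as np
s=get_state(); print({k:np.round(v,3).tolist() for k,v in s.items()})
for c in ("side","top"):
    im=read_camera(c); cv2.imwrite(f"pics/{c}0.png",im[:,:,::-1])
    k=get_calibration(c); print(c,np.round(k["mtx"],1).tolist(),np.round(k["extrinsics"],4).tolist(),[x for x in k if x not in("mtx","extrinsics")])
    for q in ("foot_center","cap_center","socket","stud_tip","round_foot"):
        print(c,q,[(np.round(d["centre"],1).tolist(),round(d["p"],2)) for d in pinpoint(c,q)[:5]])
E
```

```text
pics
{'time': 0.0, 'qpos': [-1.409, 0.287, 1.578, 0.0, 1.279, -0.15], 'dq': [0.001, 0.0, -0.001, 0.002, 0.0, 0.001], 'joint_efforts': [0.001, -40.597, -29.263, -0.0, 0.006, -0.0], 'eef_pos': [0.207, -0.642, 0.23], 'tcp_rot': [0.988, 0.155, -0.0, -0.001], 'contact_force': [-0.17, 0.252, -1.036], 'wrist_torque': [-0.007, 0.025, 0.064], 'opening': 0.998}
side [[490.4, 0.0, 320.9], [0.0, 490.4, 200.5], [0.0, 0.0, 1.0]] [[-0.7216, 0.4056, -0.561, -0.4017], [-0.6922, -0.4136, 0.5914, 0.902], [0.0079, 0.8151, 0.5792, 0.9948], [0.0, 0.0, 0.0, 1.0]] []
side foot_center [([211.7, 293.2], 0.95), ([254.7, 289.7], 0.94), ([190.6, 270.4], 0.9), ([236.0, 261.7], 0.88)]
side cap_center []
side socket [([317.9, 191.4], 0.94)]
side stud_tip [([320.0, 183.2], 0.66)]
side round_foot [([342.6, 160.8], 0.66)]
top [[511.4, 0.0, 324.2], [0.0, 511.4, 201.3], [0.0, 0.0, 1.0]] [[-0.0089, 0.9862, -0.1653, 0.2167], [-0.9999, -0.0111, -0.0127, -0.0205], [-0.0144, 0.1651, 0.9862, 1.6494], [0.0, 0.0, 0.0, 1.0]] []
top foot_center [([236.5, 197.5], 0.83), ([194.9, 210.1], 0.83), ([226.1, 232.6], 0.77), ([198.2, 174.9], 0.77)]
top cap_center [([417.2, 210.1], 0.67)]
top socket [([336.7, 189.9], 0.66)]
top stud_tip [([342.0, 187.5], 0.71)]
top round_foot [([424.3, 144.0], 0.63), ([428.7, 269.1], 0.31)]
```

View pics/side0.png

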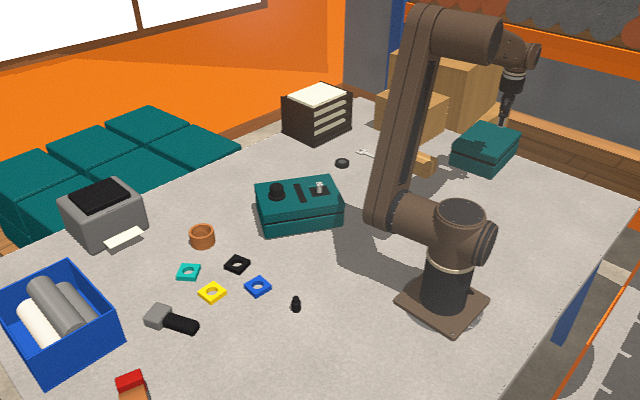

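View pics/top0.png

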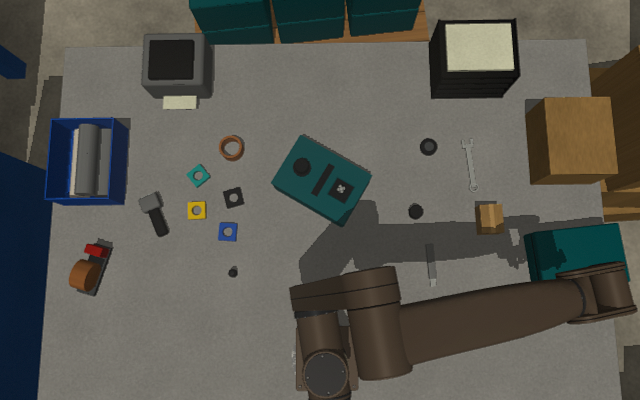

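```bash
python3 - <<'E'
import cv2, numpy as np
t=cv2.imread("pics/top0.png"); s=cv2.imread("pics/side0.png")
def crop(im,x,y,w,h,f): return cv2.resize(im[y:y+h,x:x+w],None,fx=f,fy=f,interpolation=cv2.INTER_CUBIC)
a=crop(t,180,130,200,120,4); cv2.imwrite("pics/c1.png",a)
b=crop(t,395,130,60,100,6); c=crop(s,165,165,190,145,4)
cv2.imwrite("pics/c2.png",b); cv2.imwrite("pics/c3.png",c)
E
```

```text
(no output)
```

View pics/c1.png

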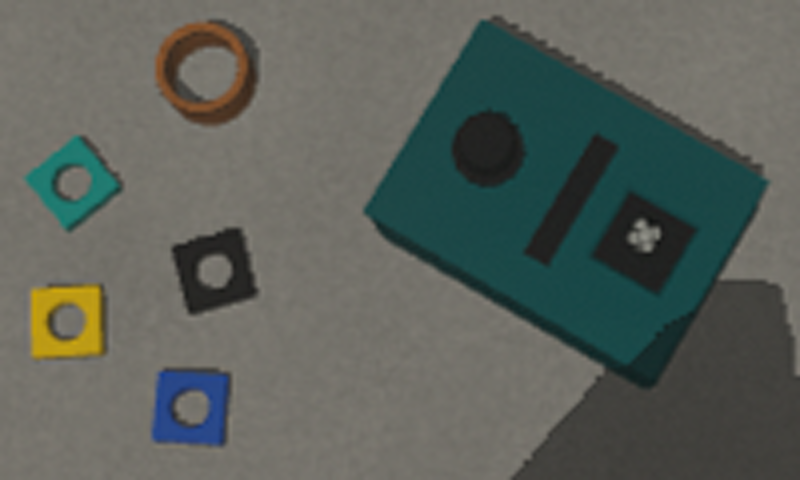

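View pics/c2.png

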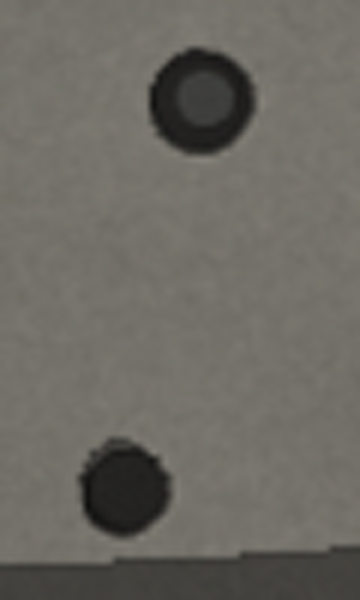

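View pics/c3.png

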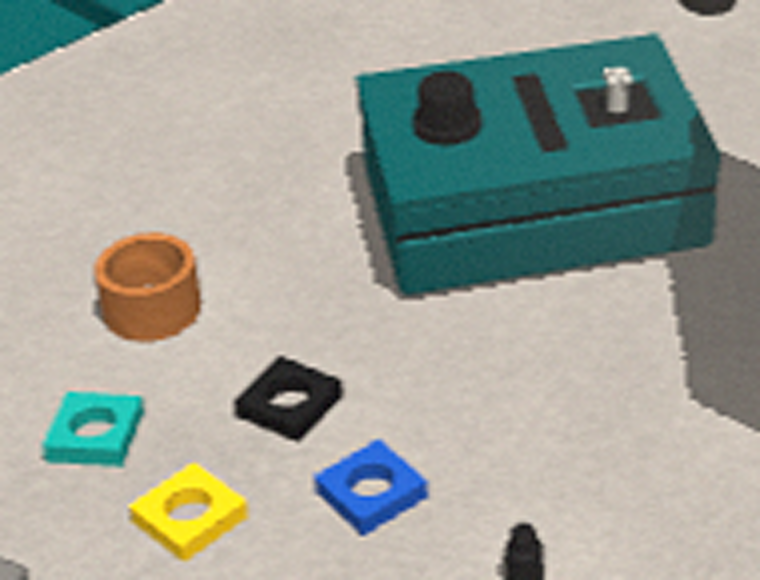

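```bash
cat > h.py <<'E'
import cv2, numpy as np
from scipy.optimize import least_squares
from plant import *
K={c:get_calibration(c) for c in("side","top")}
def proj(c,P):
    P=np.atleast_2d(P); E=np.linalg.inv(K[c]["extrinsics"]); q=P@E[:3,:3].T+E[:3,3]
    M=K[c]["mtx"]; x=q[:,0]/-q[:,2]; y=-q[:,1]/-q[:,2]
    return np.c_[M[0,0]*x+M[0,2],M[1,1]*y+M[1,2]]
def ray(c,px,z):
    M=K[c]["mtx"];E=K[c]["extrinsics"]
    d=np.array([(px[0]-M[0,2])/M[0,0],-(px[1]-M[1,2])/M[1,1],-1.]); d=E[:3,:3]@d;o=E[:3,3]
    return o+d*(z-o[2])/d[2]
def Rz(a): return np.array([[np.cos(a),-np.sin(a),0],[np.sin(a),np.cos(a),0],[0,0,1]])
def box(x,y,yaw,sx,sy,z0,z1):
    p=np.array([[a*sx/2,b*sy/2,z] for z in(z0,z1) for a,b in((-1,-1),(1,-1),(1,1),(-1,1))])
    return p@Rz(yaw).T+[x,y,0]
def cyl(x,y,r,z0,z1,n=48):
    t=np.linspace(0,2*np.pi,n,endpoint=False)
    return np.vstack([np.c_[x+r*np.cos(t),y+r*np.sin(t),0*t+z] for z in(z0,z1)])
def render(c,P,roi,S=8):
    x0,y0,x1,y1=roi
    h=cv2.convexHull(((proj(c,P)+0.5-[x0,y0])*S).astype(np.float32))
    im=np.zeros(((y1-y0)*S,(x1-x0)*S),np.float32)
    cv2.fillConvexPoly(im,np.round(h*16-8).astype(np.int32),1.,cv2.LINE_AA,4)
    return cv2.resize(im,(x1-x0,y1-y0),interpolation=cv2.INTER_AREA)
def roi(m,p=6):
    ys,xs=np.nonzero(m); return max(xs.min()-p,0),max(ys.min()-p,0),min(xs.max()+p+1,640),min(ys.max()+p+1,400)
def fill(m):
    m=m.astype(np.uint8); c,_=cv2.findContours(m,cv2.RETR_EXTERNAL,cv2.CHAIN_APPROX_NONE)
    o=np.zeros_like(m); cv2.drawContours(o,[max(c,key=cv2.contourArea)],-1,1,-1); return o
def fit(masks,pts,x0,scale):
    """masks {cam: filled mask}; pts(params)->3D hull points"""
    R={c:roi(m) for c,m in masks.items()}
    def f(u):
        o=[]
        for c,m in masks.items():
            a,b,d,e=R[c]; r=render(c,pts(u*scale),R[c])-m[b:e,a:d]
            o.append(cv2.GaussianBlur(r.astype(np.float32),(0,0),1).ravel())
        return np.concatenate(o)
    s=least_squares(f,np.array(x0)/scale,diff_step=None,method="trf",x_scale=1.,max_nfev=60) if 0 else None
    from scipy.optimize import minimize
    g=lambda u:float((f(u)**2).sum())
    n=len(x0); u0=np.array(x0)/scale
    sim=np.vstack([u0]+[u0+np.eye(n)[i]*3 for i in range(n)])
    s=minimize(g,u0,method="Nelder-Mead",options=dict(initial_simplex=sim,xatol=.02,fatol=1e-3,maxiter=600))
    return s.x*scale,s.fun
E
python3 - <<'E'
from h import *
ims={c:read_camera(c) for c in("side","top")}
near=lambda L,p:min(L,key=lambda d:np.hypot(*(np.array(d["centre"])-p)))
fm={"top":fill(near(cut_out("top","foot_center"),(233,197))["pixels"]),"side":fill(near(cut_out("side","foot_center"),(236,263))["pixels"])}
np.savez("fm.npz",**fm)
sc=np.array([.001,.001,.02])
p=ray("top",(233,197),.008)
for nm,ms in(("both",fm),("top",{"top":fm["top"]}),("side",{"side":fm["side"]})):
    for y0 in(.2,1.):
        print("foot",nm,*fit(ms,lambda u:box(u[0],u[1],u[2],.056,.056,0,.016),[p[0],p[1],y0],sc))
cm=cut_out("top","cap_center"); print([(d["centre"],d["p"]) for d in cm])
m=fill(near(cm,(416,211))["pixels"]); p=ray("top",(416,211),.015)
print("cap",fit({"top":m},lambda u:cyl(u[0],u[1],.0225,0,.03),p[:2],sc[:2]))
for c in("top","side"):
    L=cut_out(c,"case"); print(c,[(np.round(d["centre"]),d["p"],d["pixels"].sum()) for d in L])
    np.save(f"case_{c}.npy",L[0]["pixels"])
p=ray("top",(322,180),.1)
cs={c:fill(np.load(f"case_{c}.npy")) for c in("top","side")}
for c in cs: cv2.imwrite(f"pics/m_{c}.png",cs[c]*255)
E
```

```text
foot both [0.50674735 0.2988173  0.28519127] 23.80930519104004
foot both [0.5070331  0.29876221 0.2787903 ] 23.767189025878906
foot top [0.50638495 0.2975084  0.27955733] 2.4614391326904297
foot top [0.50656523 0.29742039 0.26472718] 2.524168014526367
foot side [0.5077295  0.30000289 0.2744177 ] 17.547264099121094
foot side [0.50774269 0.30015752 0.27847072] 17.498817443847656
[([414.5, 211.0], 0.58)]
cap (array([ 0.45297132, -0.29376113]), np.float64(2.790865182876587))
top [(array([322., 179.]), 0.77, np.int64(5123)), (array([472., 164.]), 0.33, np.int64(373)), (array([225., 144.]), 0.28, np.int64(373))]
side [(array([301., 200.]), 0.94, np.int64(4589))]
```

```bash
python3 - <<'E'
from h import *
cs={c:fill(np.load(f"case_{c}.npy")) for c in("top","side")}
for c in ("top","side"):
    im=cv2.imread(f"pics/{c}0.png"); k,_=cv2.findContours(cs[c],cv2.RETR_EXTERNAL,cv2.CHAIN_APPROX_NONE); cv2.drawContours(im,k,-1,(0,0,255),1)
    x0,y0,x1,y1=roi(cs[c],10); cv2.imwrite(f"pics/cs_{c}.png",cv2.resize(im[y0:y1,x0:x1],None,fx=4,fy=4,interpolation=cv2.INTER_NEAREST))
# black-square recess in top image
im=cv2.cvtColor(cv2.imread("pics/top0.png"),cv2.COLOR_BGR2HSV)
hsv=im[160:220,320:365]
teal=((hsv[...,1]>90)&(hsv[...,2]>35)).astype(np.uint8)
p=ray("top",(322,180),.1); sc=np.array([.001,.001,.02])
for y in (2.6,):
  for nm,ms in(("both",cs),("top",{"top":cs["top"]}),("side",{"side":cs["side"]})):
    r,e=fit(ms,lambda u:box(u[0],u[1],u[2],.18,.26,0,.1),[p[0],p[1],y],sc)
    print(nm,r,e,"socket",r[:2]+.07*np.array([-np.sin(r[2]),np.cos(r[2])]))
# recess dark region
g=cv2.imread("pics/top0.png").astype(int); dark=(g.max(2)<60)&(g.max(2)-g.min(2)<14)
print("\n".join("".join("#" if v else "." for v in r) for r in dark[170:212,320:362]))
for c,q in(("top","socket"),("top","stud_tip"),("side","socket"),("side","stud_tip")):
    d=pinpoint(c,q)[0]; print(c,q,d, ray(c,d["centre"],.093 if q=="socket" else .131))
E
```

```text
both [0.54967337 0.00749348 2.60351564] 94.12853240966797 socket [ 0.51379938 -0.05261522]
top [0.54795102 0.00688749 2.60226909] 16.78333854675293 socket [ 0.51200212 -0.05317645]
side [0.55376271 0.00690646 2.59778827] 39.7436408996582 socket [ 0.51754504 -0.0529958 ]
.....#######..............................
....########..............................
...########...............................
...#######................................
..########................................
..#######.................................
.########.................................
########..................................
#######...................................
#######..........###......................
######..........######....................
######..........########..................
#####..........##########.................
####..........#############...............
####..........###############.............
###..........######...#########...........
##...........#####....##########..........
##..........#######......#########........
#..........######........########.........
#..........#
[... 628 characters left out ...]
....
....................................#.....
....................................#.....
...................................#......
..................................#.......
..................................#.......
.................................#........
................................##........
................................#.........
top socket {'centre': [337.7, 187.7], 'p': 0.61} [ 0.51975748 -0.04256989  0.093     ]
top stud_tip {'centre': [339.9, 186.5], 'p': 0.87} [ 0.51597525 -0.04873074  0.131     ]
side socket {'centre': [318.2, 192.4], 'p': 0.6} [ 0.50928437 -0.0453652   0.093     ]
side stud_tip {'centre': [318.4, 179.5], 'p': 0.7} [ 0.52173592 -0.05890472  0.131     ]
```

```bash
python3 - <<'E'
from h import *
g=cv2.imread("pics/top0.png").astype(int); dark=(g.max(2)<60)&(g.max(2)-g.min(2)<14)
m=np.zeros((400,640),np.uint8); m[177:204,327:356]=dark[177:204,327:356]
m[:,320:331]*=1; n,l,st,_=cv2.connectedComponentsWithStats(m); i=1+np.argmax(st[1:,4]); m=fill(l==i)
sc=np.array([.001,.001,.02,.001])
print("recess top",fit({"top":m},lambda u:box(u[0],u[1],u[2],u[3],u[3],.1,.1),[.515,-.052,2.6-np.pi/2,.065],sc))
gs=cv2.imread("pics/side0.png").astype(int)
ds=(gs.max(2)<60)&(gs.max(2)-gs.min(2)<18)
print("\n".join("".join("#" if v else "." for v in r) for r in ds[178:202,300:336]))
for c,(x,y,w,h) in (("top",(320,170,42,40)),("side",(300,175,40,30))):
    im=cv2.imread(f"pics/{c}0.png"); f=16
    cr=cv2.resize(im[y:y+h,x:x+w],None,fx=f,fy=f,interpolation=cv2.INTER_NEAREST)
    for X,Y,col in((.512,-.0532,(0,0,255)),(.5155,-.053,(0,255,0))):
        for P in (box(X,Y,2.602,.059,.059,.1,.1)[:4],cyl(X,Y,.0085,.131,.131)[:48]):
            q=((proj(c,P)-[x,y]+.5)*f).astype(np.int32); cv2.polylines(cr,[q],True,col,1)
    cv2.imwrite(f"pics/ov_{c}.png",cr)
E
```

```text
recess top (array([ 0.51059529, -0.05125268,  1.03157772,  0.05743404]), np.float64(0.24413251876831055))
....................................
....................................
....................................
....................................
....................................
....................................
....................................
....................................
.......................#............
...............#.......###..........
#.........######.......#.##.........
#.........###.##.......###..........
##........######.......###.#........
##.........#####.......#####........
###.........#.##......#######.......
###.........######..######.##.......
###..........#############.#........
####.........#####.##...............
####.........#......................
#####...............................
#####...............................
######..............................
######..............................
######..............................
```

View pics/ov_top.png

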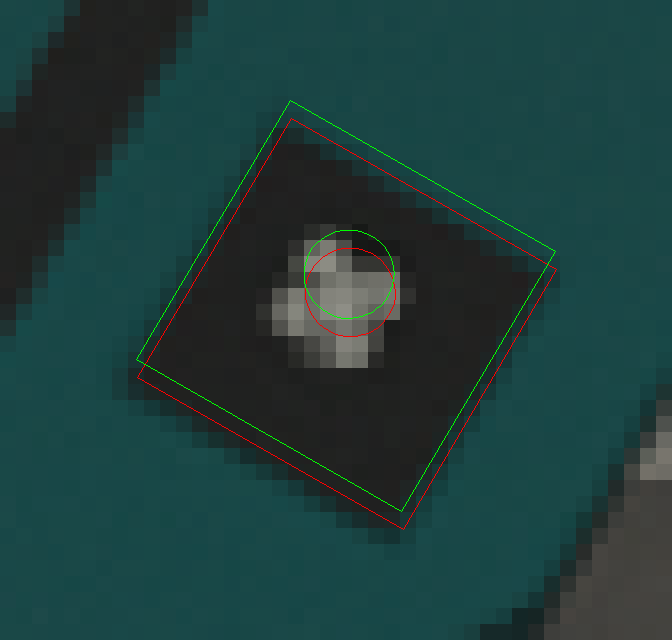

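View pics/ov_side.png

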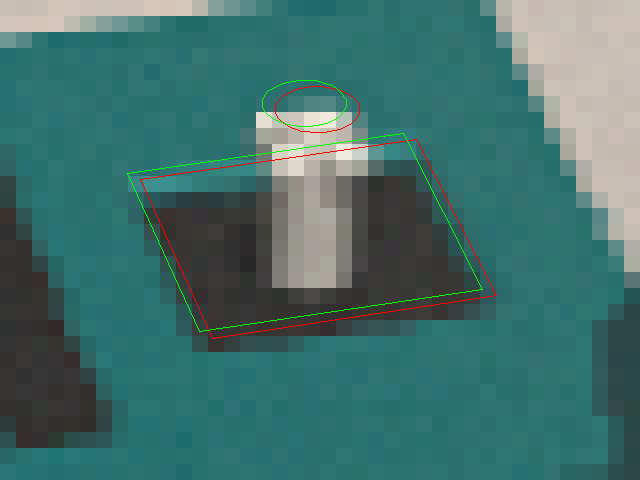

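```bash
python3 - <<'E'
from h import *
g=cv2.imread("pics/top0.png").astype(int); dark=(g.max(2)<60)&(g.max(2)-g.min(2)<14)
m=np.zeros((400,640),np.uint8); m[177:204,327:356]=dark[177:204,327:356]
n,l,st,_=cv2.connectedComponentsWithStats(m); i=1+np.argmax(st[1:,4]); m=fill(l==i)
sc=np.array([.001,.001,.02,.001])
print("floor top",fit({"top":m},lambda u:box(u[0],u[1],u[2],u[3],u[3],.093,.093),[.515,-.052,1.03,.059],sc))
# ball cross, saturated-less bright
hs=g.max(2)[180:198,333:350]; w=((g.min(2)>70))[180:198,333:350]
ys,xs=np.nonzero(w); print("cross",xs.mean()+333,ys.mean()+180, (xs.min()+xs.max())/2+333,(ys.min()+ys.max())/2+180)
for z in(.12,.123,.126): print(z,ray("top",(xs.mean()+333,ys.mean()+180),z),ray("top",((xs.min()+xs.max())/2+333,(ys.min()+ys.max())/2+180),z))
# side stud bottom edge center px ~ (318.9, 192.7) at stud foot z=.093
print("side stud base", ray("side",(319.0,192.3),.093), "side balls",ray("side",(318.9,183.0),.123))
# finished cap in top
dk=dark.copy().astype(np.uint8); q=np.zeros_like(dk); q[150:182,285:320]=dk[150:182,285:320]
n,l,st,_=cv2.connectedComponentsWithStats(q); i=1+np.argmax(st[1:,4]); q=fill(l==i)
print("finished", fit({"top":q},lambda u:np.vstack([cyl(u[0],u[1],.0225,.109,.139),cyl(u[0],u[1],.028,.1,.109)]),[.58,.067],sc[:2]))
E
```

```text
floor top (array([ 0.51192679, -0.0513731 ,  1.03169735,  0.0576003 ]), np.float64(0.24688029289245605))
cross 340.5 188.5 340.5 188.5
0.12 [ 0.51192014 -0.0506745   0.12      ] [ 0.51192014 -0.0506745   0.12      ]
0.123 [ 0.51134097 -0.05061533  0.123     ] [ 0.51134097 -0.05061533  0.123     ]
0.126 [ 0.5107618  -0.05055615  0.126     ] [ 0.5107618  -0.05055615  0.126     ]
side stud base [ 0.50782771 -0.04759986  0.093     ] side balls [ 0.51469421 -0.05400467  0.123     ]
finished (array([0.58428051, 0.06840352]), np.float64(2.4493465423583984))
```

```bash
cat > d.py <<'E'
import sys, numpy as np
from plant import get_state
from scipy.spatial.transform import Rotation as R
def go(x,y,z,yaw):
    s=get_state(); r=R.from_quat(s["tcp_rot"]); p=np.array(s["eef_pos"])
    t=R.from_euler("z",yaw)*R.from_euler("x",np.pi)
    print("t",round(s["time"],2),"pos",np.round(p,4),"F",np.round(s["contact_force"],1),"op",round(s["opening"],3))
    X=r.as_matrix()[:,0]; print("yaw",np.arctan2(X[1],X[0]),"q",np.round(s["qpos"],2))
    print("turn",np.round((r.inv()*t).as_rotvec(degrees=True),2),"shift",np.round(r.inv().apply(np.array([x,y,z])-p),4))
if __name__=="__main__": go(*map(float,sys.argv[1:5]))
E
python3 d.py .5 -.25 .25 .278
```

```text
t 1.15 pos [ 0.2071 -0.6424  0.2313] F [0.7 0.5 0.1] op 1.002
yaw 0.3117852429349119 q [-1.41  0.29  1.58 -0.    1.28 -0.15]
turn [0.   0.   1.94] shift [ 0.3992 -0.2837 -0.0187]
```

move_arm:
  plan:
    - [[0,0,0.4,0.05,-0.035,-0.004,0.0854],[0,0,0.8,0.1,-0.07,-0.008,0.0854],[0,0,1.2,0.15,-0.106,-0.012,0.0854],[0,0,1.6,0.2,-0.142,-0.016,0.0854],[0,0,1.9,0.25,-0.178,-0.019,0.0854]]

```text
time: 1.78
eef_pos: [0.3914, -0.3947, 0.2508]
tcp_rot: [0.99, 0.139, 0.0, 0.0]
contact_force: [1.3, 0.7, -0.1]
opening: 0.999
```

```bash
python3 d.py .5 -.1 .25 .278;  python3 d.py .507 .298 .15 .278
```

```text
t 1.77 pos [ 0.3914 -0.3947  0.2508] F [ 1.3  0.7 -0.1] op 0.999
yaw 0.27810416410227734 q [-0.97  0.01  1.85  0.    1.28  0.32]
turn [ 0.05 -0.03  0.01] shift [ 0.1853 -0.2536  0.0007]
t 1.77 pos [ 0.3914 -0.3947  0.2508] F [ 1.3  0.7 -0.1] op 0.999
yaw 0.27810416410227734 q [-0.97  0.01  1.85  0.    1.28  0.32]
turn [ 0.05 -0.03  0.01] shift [ 0.3013 -0.6345  0.1004]
```

move_arm:
  plan:
    - [[0,0,0,0.037,-0.05,0,0.0854],[0,0,0,0.074,-0.1,0,0.0854],[0,0,0,0.111,-0.15,0,0.0854],[0,0,0,0.148,-0.2,0,0.0854],[0,0,0,0.185,-0.253,0,0.0854]]

```text
time: 2.4
eef_pos: [0.4994, -0.1014, 0.2512]
tcp_rot: [0.99, 0.139, 0.001, 0.001]
contact_force: [1.4, -0.0, -0.0]
opening: 0.999
```

```bash
python3 d.py .507 .298 .15 .278
```

```text
t 2.4 pos [ 0.4994 -0.1014  0.2512] F [ 1.4 -0.  -0. ] op 0.999
yaw 0.27790413671128006 q [-0.4  -0.1   1.96 -0.    1.28  0.89]
turn [ 0.1  -0.09 -0.01] shift [ 0.1167 -0.3822  0.1007]
```

move_arm:
  plan:
    - [[0,0,0,0.018,-0.058,0,0.0854],[0,0,0,0.036,-0.117,0,0.0854],[0,0,0,0.054,-0.175,0.01,0.0854],[0,0,0,0.072,-0.234,0.03,0.0854],[0,0,0,0.09,-0.29,0.05,0.0854]]

```text
time: 3.02
eef_pos: [0.5065, 0.2023, 0.2017]
tcp_rot: [0.99, 0.139, 0.002, 0.001]
contact_force: [1.3, 0.6, -0.2]
opening: 1.0
```

```bash
python3 d.py .507 .298 .1 .278
```

```text
t 3.02 pos [0.5065 0.2023 0.2017] F [ 1.3  0.6 -0.2] op 1.0
yaw 0.27811576744112365 q [ 0.19  0.03  1.93 -0.    1.19  1.49]
turn [ 0.12 -0.2   0.01] shift [ 0.0264 -0.0921  0.1016]
```

move_arm:
  plan:
    - [[0,0,0,0.013,-0.046,0.03,0.0854],[0,0,0,0.026,-0.092,0.06,0.0854],[0,0,0,0.026,-0.092,0.1,0.0854],[0,0,0,0.026,-0.092,0.12,0.0854],[0,0,0,0.026,-0.092,0.12,0.0854]]

```text
time: 3.65
eef_pos: [0.5057, 0.297, 0.08]
tcp_rot: [0.99, 0.138, 0.0, 0.001]
contact_force: [0.5, 0.3, 0.0]
opening: 1.001
```

```bash
python3 d.py .507 .298 .003 .278; python3 - <<'E'
from h import *
for c,(x,y,w,h) in (("top",(190,160,90,75)),("side",(190,210,90,75))):
    im=read_camera(c)[:,:,::-1]; f=8
    cv2.imwrite(f"pics/pre_{c}.png",cv2.resize(im[y:y+h,x:x+w],None,fx=f,fy=f,interpolation=cv2.INTER_NEAREST))
E
```

```text
t 3.65 pos [0.5057 0.297  0.08  ] F [0.5 0.3 0. ] op 1.001
yaw 0.2774977289639611 q [ 0.36  0.26  1.9  -0.    0.97  1.65]
turn [ 0.14  0.   -0.03] shift [ 0.0015 -0.0008  0.077 ]
```

View pics/pre_top.png

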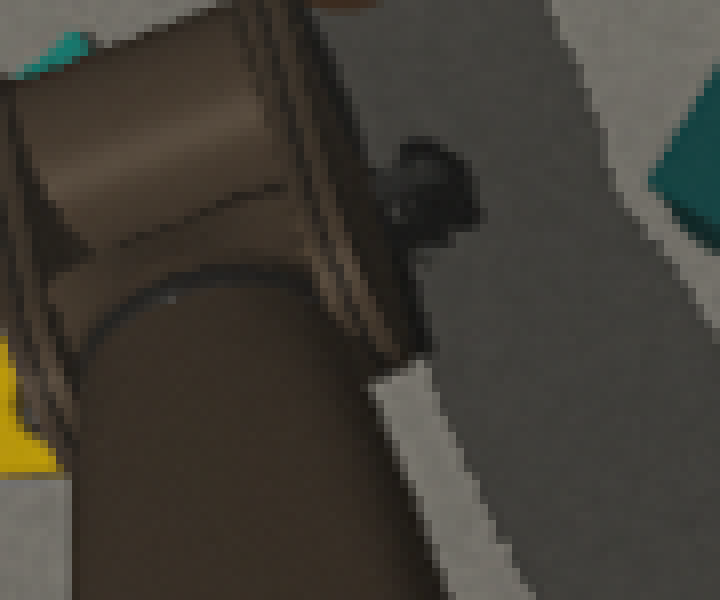

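View pics/pre_side.png

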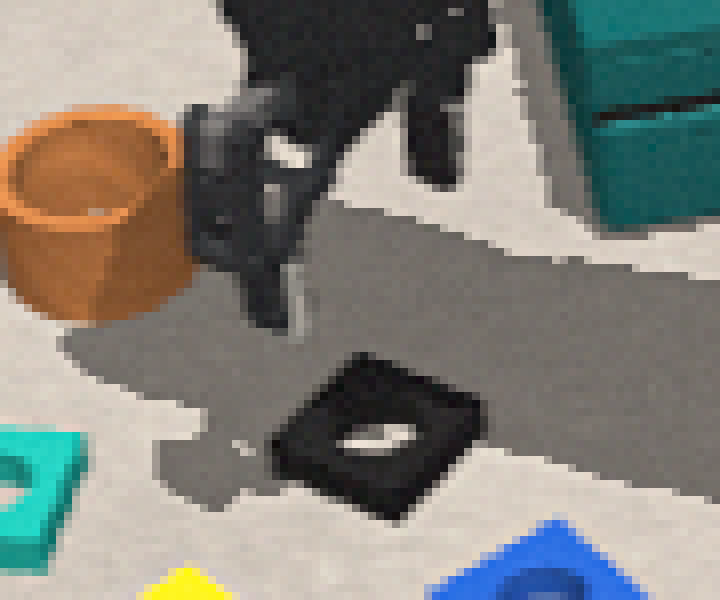

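```bash
python3 - <<'E'
from h import *
im=cv2.imread("pics/pre_side.png")
c=np.array([.5057,.297,0]); y=np.array([np.sin(.2775),-np.cos(.2775),0]); x=np.array([np.cos(.2775),np.sin(.2775),0])
for z in(.08,.093):
  for s in(-1,1):
    P=[c+s*y*d+x*e+[0,0,z] for d,e in((.0427,-.011),(.057,-.011),(.057,.011),(.0427,.011))]
    q=((proj("side",P)-[190,210]+.5)*8).astype(np.int32); cv2.polylines(im,[q],True,(0,0,255) if z<.09 else (0,255,0),1)
for X,Y,col in((.5065,.2975,(255,0,255)),(.5077,.3,(255,255,0))):
    q=((proj("side",box(X,Y,.278,.056,.056,0,.016))-[190,210]+.5)*8).astype(np.int32); cv2.polylines(im,[q[:4]],True,col,1);cv2.polylines(im,[q[4:]],True,col,1)
cv2.imwrite("pics/pre_side2.png",im)
E
```

```text
(no output)
```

View pics/pre_side2.png

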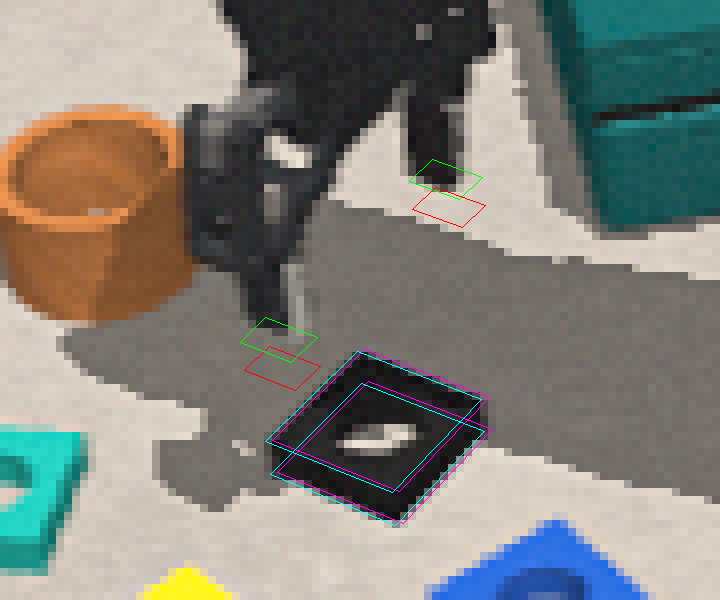

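move_arm:
  plan:
    - [[0,0,0,0.0015,-0.0015,0.03,0.0854],[0,0,0,0.0015,-0.0015,0.055,0.0854],[0,0,0,0.0015,-0.0015,0.07,0.0854],[0,0,0,0.0015,-0.0015,0.077,0.0854],[0,0,0,0.0015,-0.0015,0.077,0.0854]]

```text
time: 4.38
eef_pos: [0.5098, 0.2994, 0.0064]
tcp_rot: [0.99, 0.138, 0.003, 0.0]
contact_force: [-0.7, 0.2, 0.6]
opening: 1.002
```

move_arm:
  plan:
    - [[0,0,0,0,0,0,0.04],[0,0,0,0,0,0,0.04],[0,0,0,0,0,0,0.04],[0,0,0,0,0,0,0.04],[0,0,0,0,0,0,0.04]]
  force: 40

```text
time: 5.0
eef_pos: [0.511, 0.2999, 0.008]
tcp_rot: [0.99, 0.138, 0.005, 0.0]
contact_force: [0.1, -0.0, 6.2]
opening: 0.632
```

```bash
python3 d.py .507 .298 .2 .278; python3 - <<'E'
from h import *
for c,(x,y,w,h) in (("side",(190,210,90,75)),):
    im=read_camera(c)[:,:,::-1]; f=8
    cv2.imwrite(f"pics/gr_{c}.png",cv2.resize(im[y:y+h,x:x+w],None,fx=f,fy=f,interpolation=cv2.INTER_NEAREST))
E
```

```text
t 5.0 pos [0.511  0.2999 0.008 ] F [ 0.1 -0.   6.2] op 0.632
yaw 0.27693513011574 q [ 0.36  0.38  1.91 -0.    0.84  1.66]
turn [ 0.1  -0.52 -0.06] shift [-0.0026  0.001  -0.1921]
```

View pics/gr_side.png

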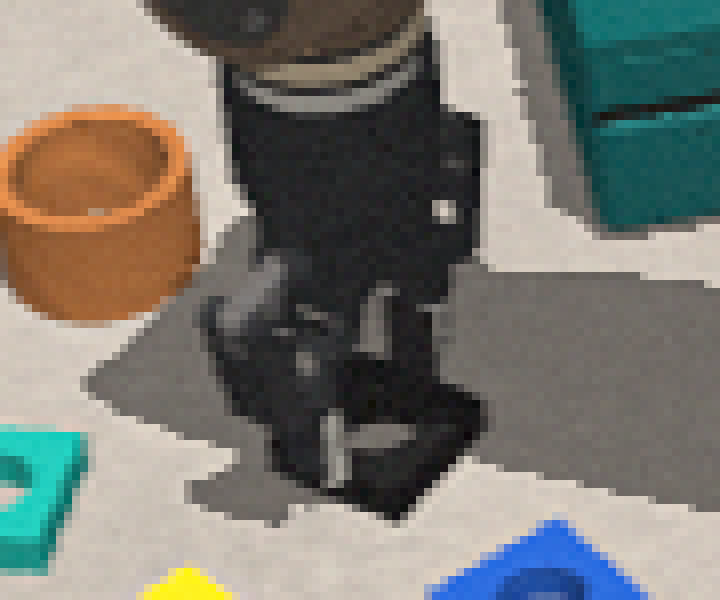

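```bash
python3 - <<'E'
from h import *
im=cv2.imread("pics/gr_side.png")
c=np.array([.511,.2999,0]); y=np.array([np.sin(.277),-np.cos(.277),0]); x=np.array([np.cos(.277),np.sin(.277),0])
for z in(.004,.012):
  for s in(-1,1):
    P=[c+s*y*d+x*e+[0,0,z] for d,e in((.028,-.011),(.042,-.011),(.042,.011),(.028,.011))]
    q=((proj("side",P)-[190,210]+.5)*8).astype(np.int32); cv2.polylines(im,[q],True,(0,0,255) if z<.009 else (0,255,0),1)
for X,Y,col in((.5068,.2988,(255,255,0)),):
    q=((proj("side",box(X,Y,.278,.056,.056,0,.016))-[190,210]+.5)*8).astype(np.int32); cv2.polylines(im,[q[:4]],True,col,1);cv2.polylines(im,[q[4:]],True,col,1)
cv2.imwrite("pics/gr_side2.png",im)
E
```

```text
(no output)
```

View pics/gr_side2.png

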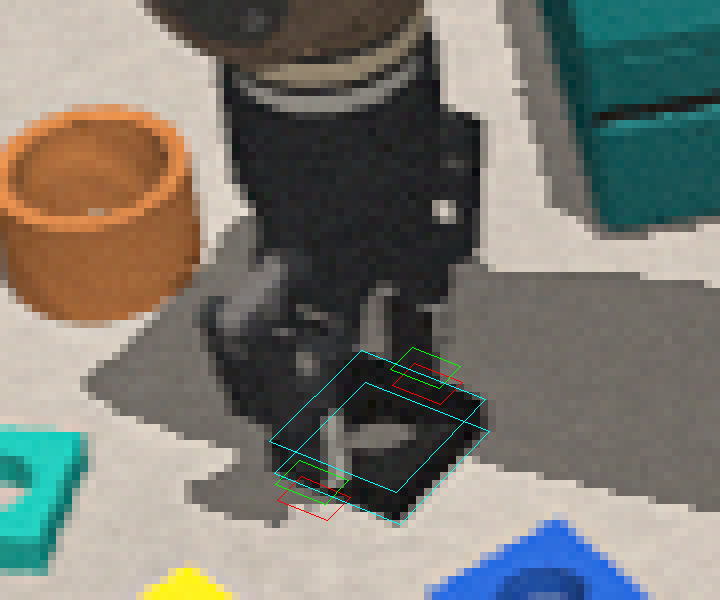

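move_arm:
  plan:
    - [[0,-0.5,0,0,0,-0.015,0.04],[0,-0.5,0,0,0,-0.04,0.04],[0,-0.5,0,0,0,-0.08,0.04],[0,-0.5,0,0,0,-0.13,0.04],[0,-0.5,0,0,0,-0.18,0.04]]

```text
time: 5.68
eef_pos: [0.5087, 0.2996, 0.1896]
tcp_rot: [0.99, 0.138, -0.0, 0.001]
contact_force: [1.0, 0.6, 0.3]
opening: 0.63
```

```bash
python3 d.py .515 .1 .2 1.0317; python3 - <<'E'
from h import *
for c,(x,y,w,h) in (("side",(190,160,100,90)),):
    im=read_camera(c)[:,:,::-1]; f=8
    cv2.imwrite(f"pics/lf_{c}.png",cv2.resize(im[y:y+h,x:x+w],None,fx=6,fy=6,interpolation=cv2.INTER_NEAREST))
E
```

```text
t 5.67 pos [0.5087 0.2996 0.1896] F [1.  0.6 0.3] op 0.63
yaw 0.27696597883514956 q [ 0.36  0.14  1.83 -0.    1.18  1.66]
turn [  0.08   0.06 -43.24] shift [-0.0486  0.1937 -0.01  ]
```

View pics/lf_side.png

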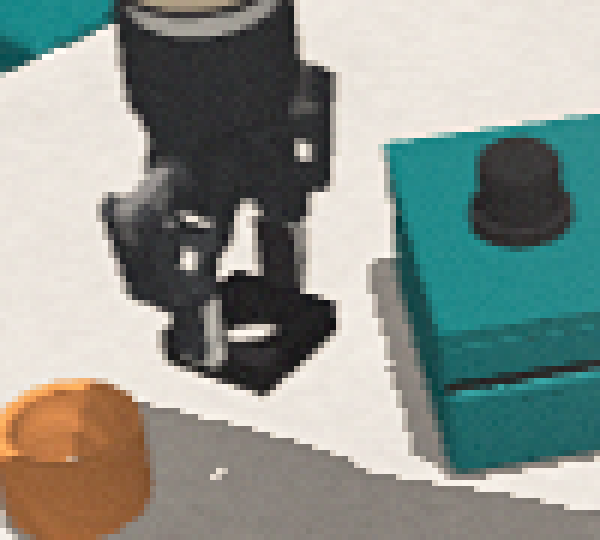

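move_arm:
  plan:
    - [[0,0,-8.5,-0.01,0.04,-0.01,0.04],[0,0,-17,-0.024,0.096,-0.012,0.04],[0,0,-26,-0.038,0.15,-0.012,0.04],[0,0,-35,-0.053,0.21,-0.012,0.04],[0,0,-43.2,-0.068,0.265,-0.012,0.04]]

```text
time: 6.35
eef_pos: [0.5191, 0.0259, 0.2101]
tcp_rot: [0.869, 0.495, 0.006, 0.002]
contact_force: [-0.1, 0.4, -0.8]
opening: 0.632
```

```bash
python3 d.py .514 -.0475 .2 1.0317
```

```text
t 6.35 pos [0.5191 0.0259 0.2101] F [-0.1  0.4 -0.8] op 0.632
yaw 1.036248990078238 q [-0.15 -0.05  1.98  0.01  1.19  0.38]
turn [ 0.56 -0.54  0.26] shift [-0.0659  0.0329  0.0098]
```

move_arm:
  plan:
    - [[0.3,-0.3,0.3,-0.03,0.015,0.01,0.04],[0.5,-0.5,0.3,-0.055,0.028,0.02,0.04],[0.5,-0.5,0.3,-0.066,0.033,0.03,0.04],[0.5,-0.5,0.3,-0.066,0.033,0.04,0.04],[0.5,-0.5,0.3,-0.066,0.033,0.04,0.04]]

```text
time: 6.98
eef_pos: [0.5136, -0.0464, 0.1686]
tcp_rot: [0.87, 0.493, -0.0, -0.001]
contact_force: [0.3, -0.7, -0.8]
opening: 0.636
```

```bash
python3 d.py .514 -.0475 .15 1.0317; python3 - <<'E'
from h import *
for c,(x,y,w,h) in (("side",(270,135,100,90)),("top",(290,140,100,90))):
    im=read_camera(c)[:,:,::-1]
    cv2.imwrite(f"pics/ab_{c}raw.png",im)
    cv2.imwrite(f"pics/ab_{c}.png",cv2.resize(im[y:y+h,x:x+w],None,fx=6,fy=6,interpolation=cv2.INTER_NEAREST))
E
```

```text
t 6.97 pos [ 0.5136 -0.0464  0.1686] F [ 0.3 -0.7 -0.8] op 0.636
yaw 1.031855665078931 q [-0.29 -0.    2.02  0.    1.13  0.25]
turn [-0.09 -0.02  0.01] shift [-0.0007  0.0009  0.0186]
```

View pics/ab_side.png

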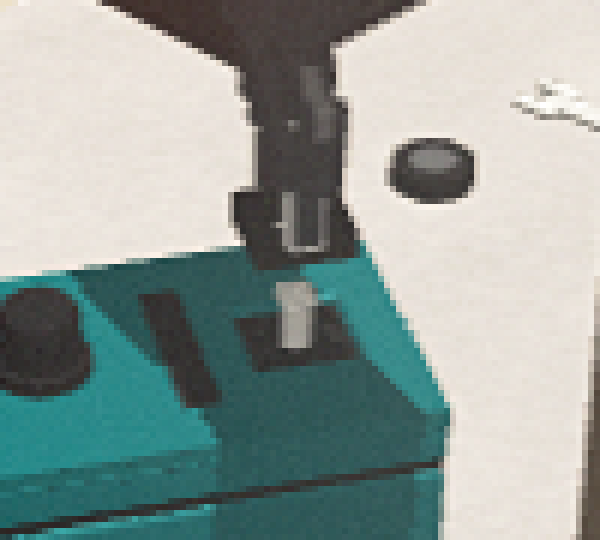

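View pics/ab_top.png

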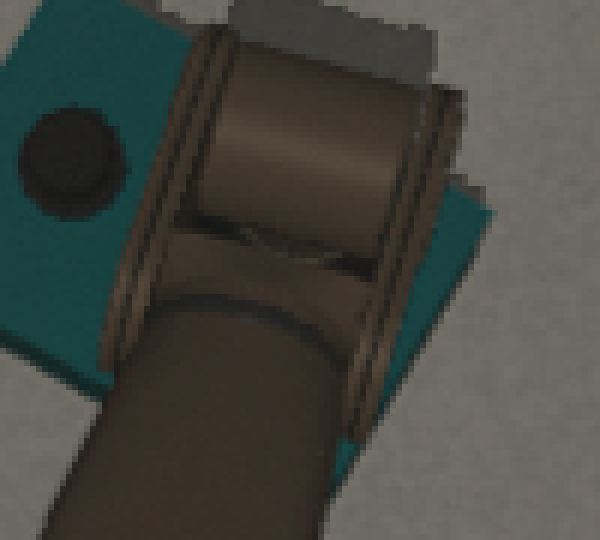

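```bash
python3 - <<'E'
from h import *
im=cv2.imread("pics/ab_sideraw.png"); x,y,w,h=290,155,60,55; f=12
im=cv2.resize(im[y:y+h,x:x+w],None,fx=f,fy=f,interpolation=cv2.INTER_NEAREST)
def dr(P,col):
    q=((proj("side",P)-[x,y]+.5)*f).astype(np.int32); cv2.polylines(im,[q],True,col,1)
b=box(.5114,-.05,1.0317,.056,.056,.1606,.1766); dr(b[:4],(0,255,255)); dr(b[4:],(0,255,255))
dr(box(.5118,-.0513,1.0317,.059,.059,.093,.093)[:4],(0,0,255))
dr(box(.5118,-.0513,1.0317,.065,.065,.1,.1)[:4],(0,255,0))
dr(cyl(.5118,-.0513,.0085,.093,.131)[:48],(255,0,255)); dr(cyl(.5118,-.0513,.0085,.093,.131)[48:],(255,0,255))
cv2.imwrite("pics/ab2.png",im)
E
```

View pics/ab2.png

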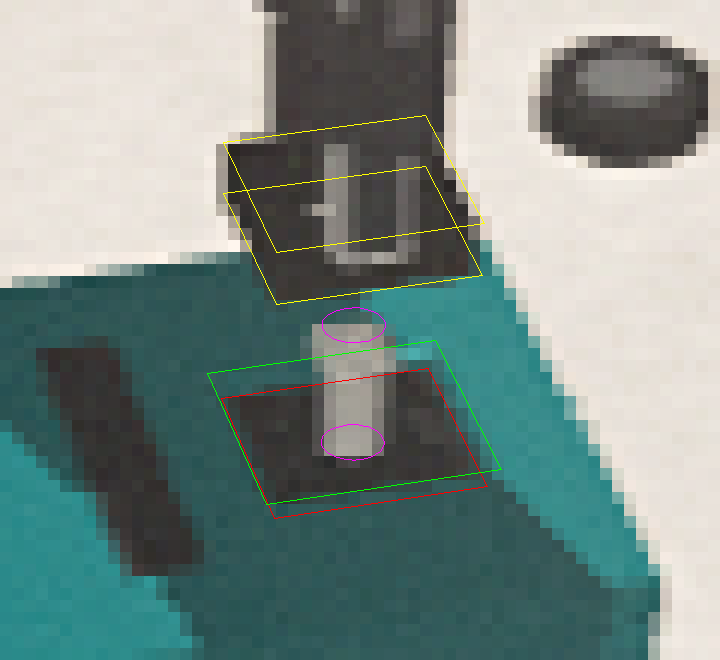

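```bash
cat > ff.py <<'E'
from h import *
from scipy.optimize import minimize
def footfit(path,c0,yaw,zb,free_z=False,ign=None):
    g=cv2.imread(path).astype(float)
    bg_w=g.max(2); # dark fraction from red channel? use brightness normalised per bg: hard threshold w/ G channel
    d=(g[...,1]<75).astype(np.float32)
    pts=proj("side",box(c0[0],c0[1],yaw,.056,.056,zb,zb+.016)); x0,y0=np.floor(pts.min(0)-4).astype(int); x1,y1=np.ceil(pts.max(0)+4).astype(int)
    W=np.ones((y1-y0,x1-x0),np.float32)
    # ignore around gripper: above the top-face's mid rows between finger columns
    yy,xx=np.mgrid[y0:y1,x0:x1]
    cc=pts[4:].mean(0)
    W[(abs(xx-cc[0])<9.5)&(yy<cc[1]+2)]=0
    W[yy>pts[:,1].max()+2]=0
    def f(u):
        r=render("side",box(c0[0]+u[0]*.001,c0[1]+u[1]*.001,yaw,.056,.056,zb+(u[2]*.001 if free_z else 0),zb+.016+(u[2]*.001 if free_z else 0)),(x0,y0,x1,y1))
        return float((((cv2.GaussianBlur(r,(0,0),.7)-cv2.GaussianBlur(d[y0:y1,x0:x1],(0,0),.7))*W)**2).sum())
    n=3 if free_z else 2
    s=minimize(f,np.zeros(n),method="Nelder-Mead",options=dict(initial_simplex=np.vstack([np.zeros(n),np.eye(n)*3])))
    print("foot offset mm from prediction",s.x.round(2),s.fun,"start",f(np.zeros(n)))
    print("\n".join("".join(" " if not w else "#" if v else "." for v,w in zip(r,q)) for r,q in zip(d[y0:y1,x0:x1],W)))
if __name__=="__main__":
    footfit("pics/ab_sideraw.png",(.5114,-.05),1.0317,.1606)
E
python3 ff.py
```

```text
foot offset mm from prediction [ 1.24 -0.38] 24.687803268432617 start 25.441240310668945
......                   .....
......                   .....
......                   .....
......                   .....
......                   .....
......                   .....
......                   .....
.....#                   .....
.....#                   .....
.....#                   .....
.....#                   .....
.....#                   .....
......#####.....###..####.....
......#######...###..####.....
.......######...###..####.....
.......######...###..####.....
.......######........####.....
.......########.#########.....
........############..........
........########..............
..............................
..............................
```

move_arm:
  plan:
    - [[0,0,0,-0.0009,0.001,0.01,0.04],[0,0,0,-0.0009,0.001,0.025,0.04],[0,0,0,-0.0009,0.001,0.04,0.04],[0,0,0,-0.0009,0.001,0.047,0.04],[0,0,0,-0.0009,0.001,0.047,0.04]]

```text
time: 7.7
eef_pos: [0.5143, -0.0477, 0.1217]
tcp_rot: [0.87, 0.494, -0.0, -0.001]
contact_force: [0.4, 0.1, -1.0]
opening: 0.636
```

```bash
python3 d.py .5136 -.0477 .105 1.0317; python3 - <<'E'
from h import *
for c,(x,y,w,h) in (("side",(290,155,60,55)),):
    im=read_camera(c)[:,:,::-1]
    cv2.imwrite(f"pics/ac_{c}.png",cv2.resize(im[y:y+h,x:x+w],None,fx=10,fy=10,interpolation=cv2.INTER_NEAREST))
E
```

```text
t 7.7 pos [ 0.5143 -0.0477  0.1217] F [ 0.4  0.1 -1. ] op 0.636
yaw 1.032371911100322 q [-0.29  0.06  2.05  0.    1.03  0.25]
turn [-0.07 -0.02  0.04] shift [-0.0004 -0.0006  0.0167]
```

View pics/ac_side.png

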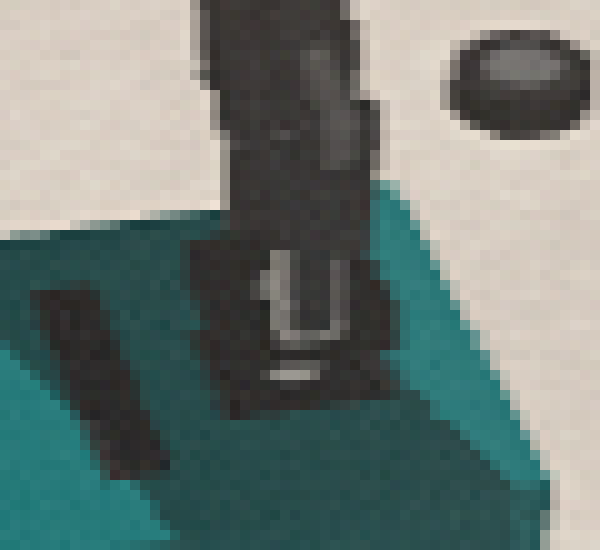

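move_arm:
  plan:
    - [[0,0,0,-0.0004,-0.0004,0.005,0.04],[0,0,0,-0.0004,-0.0004,0.009,0.04],[0,0,0,-0.0004,-0.0004,0.012,0.04],[0,0,0,-0.0004,-0.0004,0.015,0.04],[0,0,0,-0.0004,-0.0004,0.016,0.04]]

```text
time: 8.38
eef_pos: [0.5142, -0.0479, 0.1063]
tcp_rot: [0.87, 0.494, 0.0, -0.0]
contact_force: [0.6, 0.1, -0.1]
opening: 0.633
```

```bash
python3 d.py .5136 -.0477 .101 1.0317; python3 - <<'E'
from h import *
for c,(x,y,w,h) in (("side",(290,155,60,55)),):
    im=read_camera(c)[:,:,::-1]
    cv2.imwrite(f"pics/ad_{c}.png",cv2.resize(im[y:y+h,x:x+w],None,fx=10,fy=10,interpolation=cv2.INTER_NEAREST))
E
```

```text
t 8.38 pos [ 0.5142 -0.0479  0.1063] F [ 0.6  0.1 -0.1] op 0.633
yaw 1.0323370720241085 q [-0.29  0.08  2.06  0.    1.    0.25]
turn [-0.01 -0.04  0.04] shift [-0.0001 -0.0006  0.0053]
```

View pics/ad_side.png

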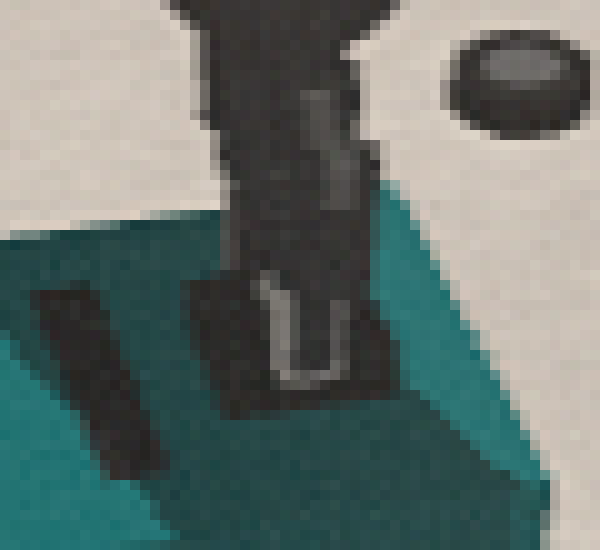

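move_arm:
  plan:
    - [[0,0,0,0,-0.0003,0.002,0.04],[0,0,0,0,-0.0003,0.003,0.04],[0,0,0,0,-0.0003,0.004,0.04],[0,0,0,0,-0.0003,0.005,0.04],[0,0,0,0,-0.0003,0.005,0.04]]

```text
time: 9.05
eef_pos: [0.514, -0.0478, 0.1013]
tcp_rot: [0.87, 0.494, 0.0, -0.0]
contact_force: [0.1, 0.1, -0.1]
opening: 0.633
```

```bash
python3 d.py .5136 -.0477 .101 1.0317
```

```text
t 9.05 pos [ 0.514  -0.0478  0.1013] F [ 0.1  0.1 -0.1] op 0.633
yaw 1.0322780031783798 q [-0.29  0.09  2.06  0.    0.99  0.25]
turn [-0.01 -0.04  0.03] shift [-0.0001 -0.0004  0.0003]
```

move_arm:
  plan:
    - [[0,0,0,0,0,0.001,0.04],[0,0,0,0,0,0.002,0.04],[0,0,0,0,0,0.003,0.04],[0,0,0,0,0,0.004,0.04],[0,0,0,0,0,0.004,0.04]]

```text
time: 9.68
eef_pos: [0.5141, -0.0479, 0.1009]
tcp_rot: [0.87, 0.494, -0.001, -0.001]
contact_force: [-10.1, 2.4, 18.6]
opening: 0.64
```

```bash
python3 d.py .5136 -.0477 .101 1.0317; python3 - <<'E'
from h import *
for c,(x,y,w,h) in (("side",(290,155,60,55)),):
    im=read_camera(c)[:,:,::-1]
    cv2.imwrite(f"pics/ae_{c}.png",cv2.resize(im[y:y+h,x:x+w],None,fx=10,fy=10,interpolation=cv2.INTER_NEAREST))
E
```

```text
t 9.68 pos [ 0.5141 -0.0479  0.1009] F [-10.1   2.4  18.6] op 0.64
yaw 1.0328367738923705 q [-0.29  0.09  2.06 -0.    0.99  0.25]
turn [-0.09  0.03  0.07] shift [-0.0001 -0.0006 -0.0001]
```

View pics/ae_side.png

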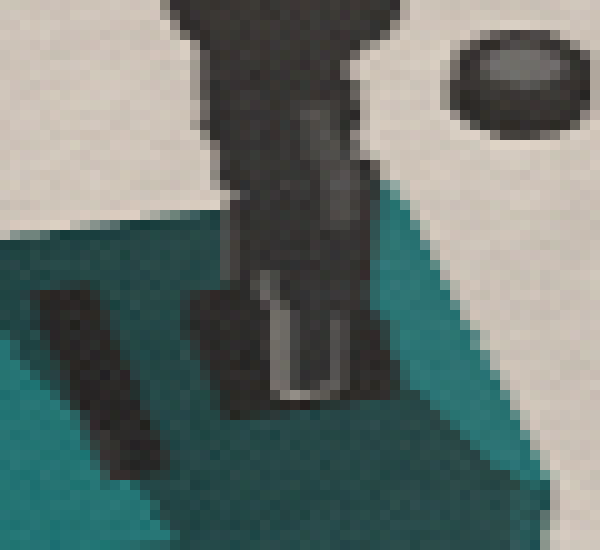

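move_arm:
  plan:
    - [[0,0,0,0,0,0,0.04],[0,0,0,0,0,0,0.06],[0,0,0,0,0,0,0.0854],[0,0,0,0,0,0,0.0854],[0,0,0,0,0,0,0.0854]]

```text
time: 10.35
eef_pos: [0.514, -0.0479, 0.1005]
tcp_rot: [0.87, 0.494, -0.001, -0.001]
contact_force: [0.1, -0.8, -0.8]
opening: 1.002
```

move_arm:
  plan:
    - [[0,0,0,0,0,-0.02,0.0854],[0,0,0,0,0,-0.05,0.0854],[0,0,0,0,0,-0.1,0.0854],[0,0,0,0,0,-0.15,0.0854],[0,0,0,0,0,-0.15,0.0854]]

```text
time: 10.98
eef_pos: [0.517, -0.0487, 0.2562]
tcp_rot: [0.87, 0.494, 0.003, 0.003]
contact_force: [-0.0, -0.3, -0.8]
opening: 1.001
```

```bash
python3 d.py .48 -.2 .24 1.0317; python3 - <<'E'
from h import *
for c,(x,y,w,h) in (("side",(290,155,60,55)),):
    im=read_camera(c)[:,:,::-1]; cv2.imwrite("pics/af_raw.png",im)
    cv2.imwrite(f"pics/af_{c}.png",cv2.resize(im[y:y+h,x:x+w],None,fx=10,fy=10,interpolation=cv2.INTER_NEAREST))
E
```

```text
t 10.97 pos [ 0.517  -0.0487  0.2562] F [-0.  -0.3 -0.8] op 1.001
yaw 1.0328714674615442 q [-0.29 -0.09  1.93  0.    1.29  0.25]
turn [ 0.48 -0.12  0.07] shift [-0.1489  0.0456  0.0163]
```

View pics/af_side.png

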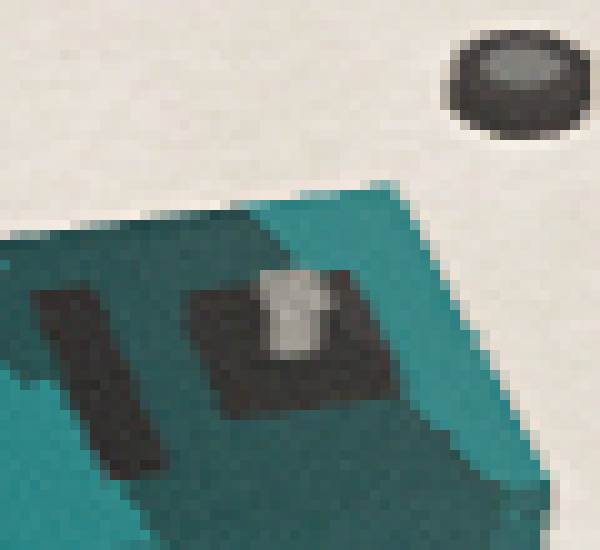

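```bash
python3 - <<'E'
from h import *
im=cv2.imread("pics/af_raw.png"); x,y,w,h=300,175,40,30; f=18
im=cv2.resize(im[y:y+h,x:x+w],None,fx=f,fy=f,interpolation=cv2.INTER_NEAREST)
def dr(P,col):
    q=((proj("side",P)-[x,y]+.5)*f).astype(np.int32); cv2.polylines(im,[q],True,col,1)
b=box(.5118,-.0513,1.0317,.056,.056,.1,.109); dr(b[4:],(0,255,255)); dr(b[:4],(0,200,0))
b=box(.5118,-.0513,1.0317,.056,.056,.1,.113); dr(b[4:],(0,0,255))
cv2.imwrite("pics/ag.png",im)
g=cv2.imread("pics/af_raw.png").astype(int); d=((g[...,2]<75)&(g[...,1]-g[...,2]<18)).astype(np.uint8)
m=np.zeros_like(d); m[180:200,305:332]=d[180:200,305:332]; n,l,st,_=cv2.connectedComponentsWithStats(m); m=fill(l==1+np.argmax(st[1:,4]))
# stud top breaks upper edge: fill with hull
c,_=cv2.findContours(m,0,1); cv2.fillConvexPoly(m,cv2.convexHull(c[0]),1)
sc=np.array([.001,.001,.001]);
for z in(.1,.103,.106): print(z,fit({"side":m},lambda u:box(u[0],u[1],1.0317,.056,.056,z,z+.009),[.512,-.051],sc[:2]))
E
```

```text
0.1 (array([ 0.5102334 , -0.04745508]), np.float64(8.00290298461914))
0.103 (array([ 0.50740643, -0.04418079]), np.float64(7.45650577545166))
0.106 (array([ 0.5041396 , -0.04132852]), np.float64(7.05319356918335))
```

View pics/ag.png

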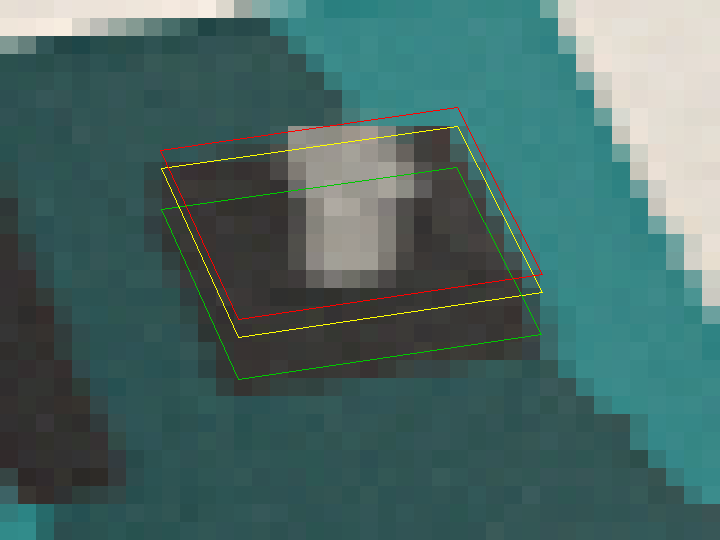

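```bash
python3 - <<'E'
from h import *
for c in("side","top"):
    im=read_camera(c)[:,:,::-1]; cv2.imwrite(f"pics/b_{c}.png",im)
    for f in(cut_out,):
        L=f(c,"cap_center"); print(c,[(d["centre"],round(d["p"],2),d["pixels"].sum()) for d in L])
        for i,d in enumerate(L): np.save(f"cap_{c}{i}.npy",d["pixels"])
E
```

```text
side []
top [([416.0, 211.5], 0.43, np.int64(144))]
```

View pics/b_side.png

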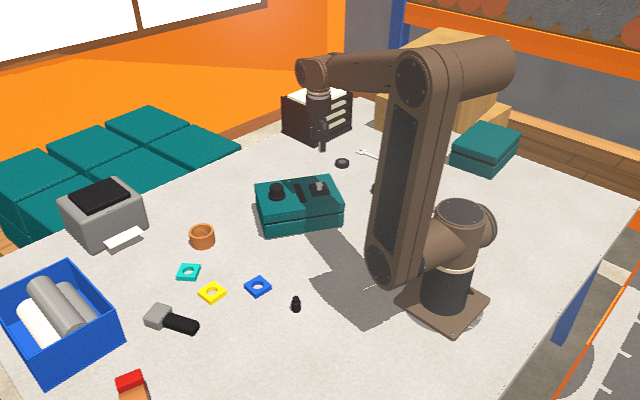

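View pics/b_top.png

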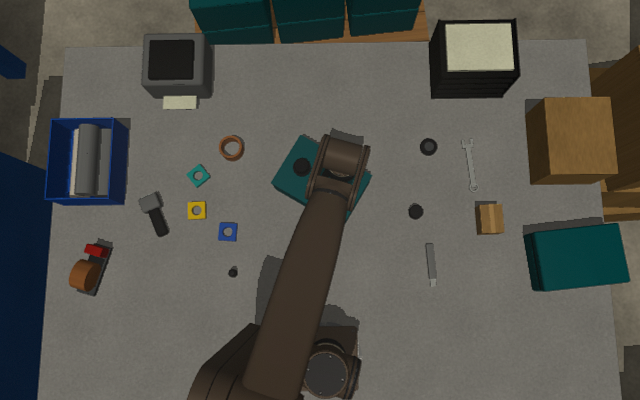

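```bash
python3 - <<'E'
from h import *
g=cv2.imread("pics/b_top.png").astype(int); d=(g.max(2)<62).astype(np.uint8)
m=np.zeros_like(d); m[198:226,400:432]=d[198:226,400:432]; n,l,st,_=cv2.connectedComponentsWithStats(m); m=fill(l==1+np.argmax(st[1:,4]))
print("\n".join("".join("#" if v else "." for v in r) for r in m[200:224,405:428]))
for nm,M in(("net",fill(np.load("cap_top0.npy"))),("thr",m)):
    print(nm,M.sum(),fit({"top":M},lambda u:cyl(u[0],u[1],.0225,0,.03),[.453,-.294],np.array([.001,.001])))
E
python3 d.py .46 -.25 .2 1.0317
```

```text
.......................
.......................
.......................
........#..............
.........####..........
.....#.########........
......##########.......
....############.......
....#############......
...###############.....
....##############.....
....##############.....
....##############.....
....##############.....
....##############.....
....#############......
.....###########.......
......#########........
.......######..........
.......................
.......................
.......................
.......................
.......................
net 144 (array([ 0.45251756, -0.29254242]), np.float64(9.130586624145508))
thr 173 (array([ 0.45506017, -0.2921623 ]), np.float64(2.2338290214538574))
t 11.22 pos [ 0.5133 -0.0477  0.2484] F [-0.3 -0.  -0. ] op 1.003
yaw 1.032728527532432 q [-0.29 -0.08  1.94 -0.    1.29  0.25]
turn [-0.33  0.09  0.06] shift [-0.201   0.0582  0.0483]
```

move_arm:
  plan:
    - [[0,0,0,-0.05,0.014,0,0.0854],[0,0,0,-0.1,0.029,0.005,0.0854],[0,0,0,-0.15,0.043,0.02,0.0854],[0,0,0,-0.2,0.058,0.05,0.0854],[0,0,0,-0.238,0.07,0.09,0.0854]]

```text
time: 11.85
eef_pos: [0.4502, -0.2897, 0.1571]
tcp_rot: [0.87, 0.493, -0.002, -0.002]
contact_force: [0.5, -0.8, 0.2]
opening: 1.0
```

```bash
python3 d.py .4535 -.2935 .1 1.0317
```

```text
t 11.85 pos [ 0.4502 -0.2897  0.1571] F [ 0.5 -0.8  0.2] op 1.0
yaw 1.031486677705367 q [-0.76  0.06  1.98 -0.    1.11 -0.22]
turn [-0.3   0.09 -0.01] shift [-0.0015  0.0051  0.057 ]
```

move_arm:
  plan:
    - [[-0.3,0,0,-0.001,0.004,0.04,0.0854],[-0.3,0,0,-0.001,0.005,0.08,0.0854],[-0.3,0,0,-0.001,0.005,0.11,0.0854],[-0.3,0,0,-0.001,0.005,0.14,0.0854],[-0.3,0,0,-0.001,0.005,0.149,0.0854]]

```text
time: 12.48
eef_pos: [0.451, -0.2909, 0.0045]
tcp_rot: [0.87, 0.493, -0.002, -0.003]
contact_force: [0.2, 0.6, 0.4]
opening: 1.003
```

```bash
python3 d.py .4535 -.2935 .008 1.0317; python3 - <<'E'
from h import *
for c,(x,y,w,h) in (("side",(340,140,80,70)),("top",(380,170,80,70))):
    im=read_camera(c)[:,:,::-1]
    cv2.imwrite(f"pics/ca_{c}.png",cv2.resize(im[y:y+h,x:x+w],None,fx=7,fy=7,interpolation=cv2.INTER_NEAREST))
E
```

```text
t 12.47 pos [ 0.451  -0.2909  0.0045] F [0.2 0.6 0.4] op 1.003
yaw 1.0313962156748362 q [-0.76  0.3   2.04 -0.    0.82 -0.22]
turn [-0.4   0.   -0.02] shift [-0.0009  0.0035 -0.0035]
```

View pics/ca_side.png

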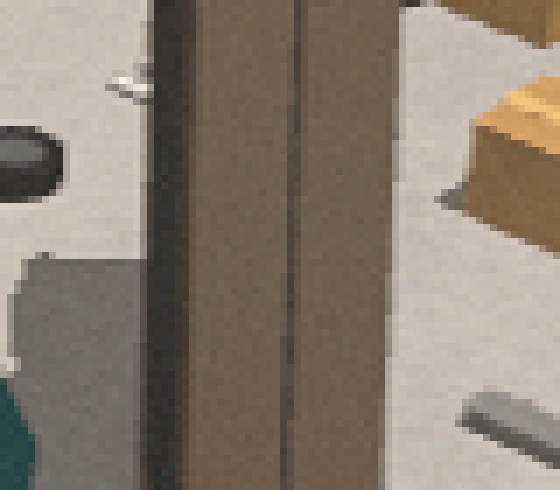

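View pics/ca_top.png

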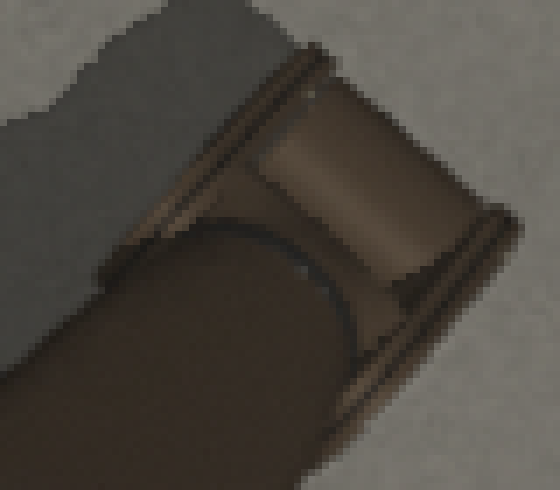

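move_arm:
  plan:
    - [[-0.4,0,0,-0.001,0.0035,-0.0035,0.0854],[-0.4,0,0,-0.001,0.0035,-0.0035,0.06],[-0.4,0,0,-0.001,0.0035,-0.0035,0.03],[-0.4,0,0,-0.001,0.0035,-0.0035,0.03],[-0.4,0,0,-0.001,0.0035,-0.0035,0.03]]
  force: 50

```text
time: 13.2
eef_pos: [0.4554, -0.2953, 0.0111]
tcp_rot: [0.87, 0.493, 0.001, 0.003]
contact_force: [-0.8, 0.4, 6.0]
opening: 0.507
```

```bash
python3 d.py .4535 -.2935 .2 1.0317
```

```text
t 13.2 pos [ 0.4554 -0.2953  0.0111] F [-0.8  0.4  6. ] op 0.507
yaw 1.0315627550169393 q [-0.76  0.29  2.03 -0.    0.82 -0.22]
turn [ 0.32  0.07 -0.01] shift [ 0.0003 -0.0015 -0.1889]
```

move_arm:
  plan:
    - [[0.3,0,0,0,0,-0.03,0.03],[0.3,0,0,0,0,-0.08,0.03],[0.3,0,0,0.01,0,-0.13,0.03],[0.3,0,0,0.04,-0.01,-0.18,0.03],[0.3,0,0,0.09,-0.025,-0.2,0.03]]

```text
time: 13.82
eef_pos: [0.4805, -0.2052, 0.2145]
tcp_rot: [0.871, 0.492, 0.001, 0.003]
contact_force: [0.8, 0.1, -0.3]
opening: 0.509
```

```bash
python3 d.py .5118 -.0513 .2 1.0317; python3 - <<'E'
from h import *
for c in("side","top"):
    im=read_camera(c)[:,:,::-1]; cv2.imwrite(f"pics/cb_{c}.png",im)
E
```

```text
t 13.82 pos [ 0.4805 -0.2052  0.2145] F [ 0.8  0.1 -0.3] op 0.509
yaw 1.0288076342213384 q [-0.6  -0.04  1.97 -0.    1.21 -0.05]
turn [ 0.35  0.1  -0.17] shift [ 0.148  -0.0527  0.0139]
```

View pics/cb_side.png

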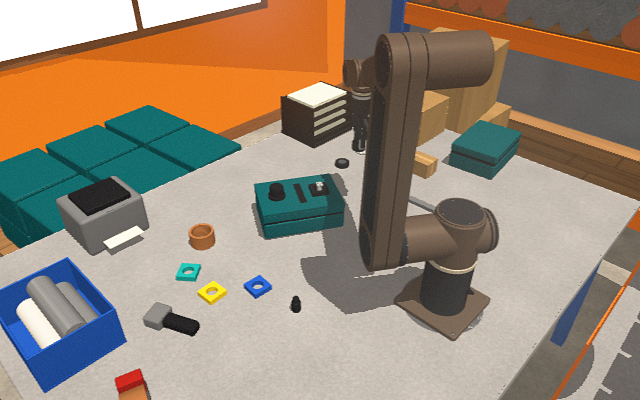

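```bash
python3 - <<'E'
import cv2
im=cv2.imread("pics/cb_top.png"); cv2.imwrite("pics/cb2.png",cv2.resize(im[155:225,290:460],None,fx=4,fy=4,interpolation=cv2.INTER_NEAREST))
E
```

```text
(no output)
```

View pics/cb2.png

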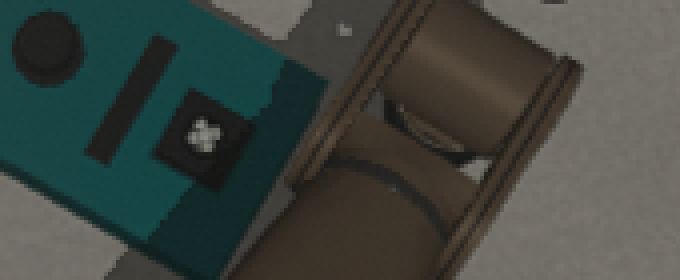

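move_arm:
  plan:
    - [[0.3,0,-0.2,0.045,-0.016,0.003,0.03],[0.3,0,-0.2,0.09,-0.032,0.006,0.03],[0.3,0,-0.2,0.13,-0.046,0.01,0.03],[0.3,0,-0.2,0.148,-0.0527,0.018,0.03],[0.3,0,-0.2,0.148,-0.0527,0.025,0.03]]

```text
time: 14.55
eef_pos: [0.5106, -0.0468, 0.1869]
tcp_rot: [0.867, 0.498, -0.001, -0.001]
contact_force: [0.2, -0.2, 0.8]
opening: 0.507
```

```bash
python3 d.py .5118 -.0513 .16 1.0317; python3 - <<'E'
from h import *
c="side";im=read_camera(c)[:,:,::-1]; cv2.imwrite(f"pics/cc_{c}.png",im); x,y=290,140; f=9
import json; s=get_state(); p=s["eef_pos"]
im=cv2.resize(im[y:y+65,x:x+65],None,fx=f,fy=f,interpolation=cv2.INTER_NEAREST)
cv2.imwrite("pics/cc1.png",im)
def dr(P,col):
    q=((proj("side",P)-[x,y]+.5)*f).astype(np.int32); cv2.polylines(im,[q],True,col,1)
C=cyl(p[0],p[1],.0225,p[2]-.011,p[2]+.019); dr(C[:48],(0,255,255)); dr(C[48:],(0,255,255))
S=cyl(.5118,-.0513,.0085,.109,.131); dr(S[:48],(255,0,255)); dr(S[48:],(255,0,255))
cv2.imwrite("pics/cc2.png",im)
E
```

```text
t 14.55 pos [ 0.5106 -0.0468  0.1869] F [ 0.2 -0.2  0.8] op 0.507
yaw 1.04162226368573 q [-0.29 -0.03  2.01 -0.    1.16  0.24]
turn [-0.12  0.06  0.57] shift [-0.0032  0.0033  0.0269]
```

View pics/cc1.png

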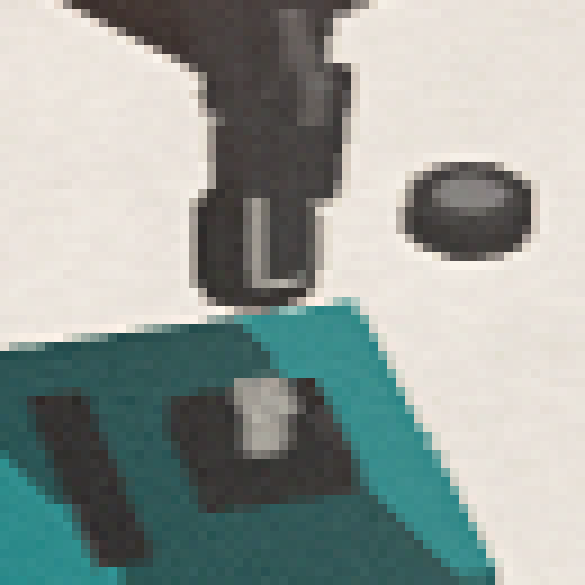

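View pics/cc2.png

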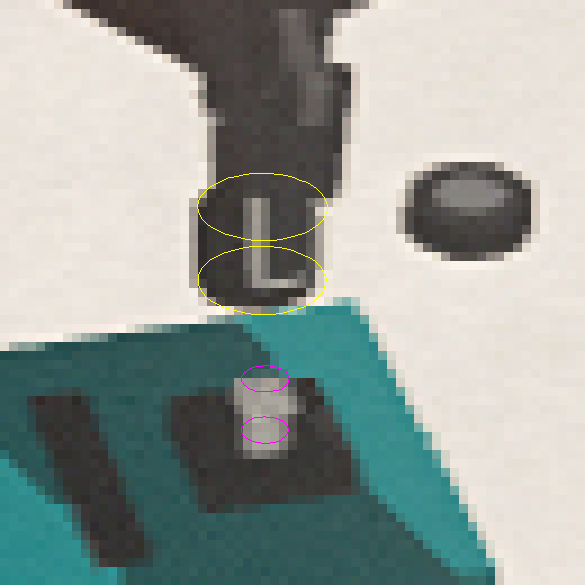

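move_arm:
  plan:
    - [[0,0,0.3,-0.002,0.002,0.01,0.03],[0,0,0.6,-0.0045,0.003,0.02,0.03],[0,0,0.6,-0.0045,0.003,0.03,0.03],[0,0,0.6,-0.0045,0.003,0.038,0.03],[0,0,0.6,-0.0045,0.003,0.038,0.03]]

```text
time: 15.22
eef_pos: [0.5097, -0.0529, 0.147]
tcp_rot: [0.87, 0.492, -0.002, -0.002]
contact_force: [0.2, -0.1, -0.7]
opening: 0.506
```

```bash
python3 d.py .5108 -.0522 .12 1.0317; python3 - <<'E'
from h import *
c="side";im=read_camera(c)[:,:,::-1]; cv2.imwrite(f"pics/cd_{c}.png",im); x,y=290,140; f=9
im=cv2.resize(im[y:y+65,x:x+65],None,fx=f,fy=f,interpolation=cv2.INTER_NEAREST)
cv2.imwrite("pics/cd1.png",im)
E
```

```text
t 15.22 pos [ 0.5097 -0.0529  0.147 ] F [ 0.2 -0.1 -0.7] op 0.506
yaw 1.0296641103344613 q [-0.3   0.02  2.04 -0.    1.09  0.24]
turn [-0.3   0.12 -0.12] shift [0.0012 0.0007 0.027 ]
```

View pics/cd1.png

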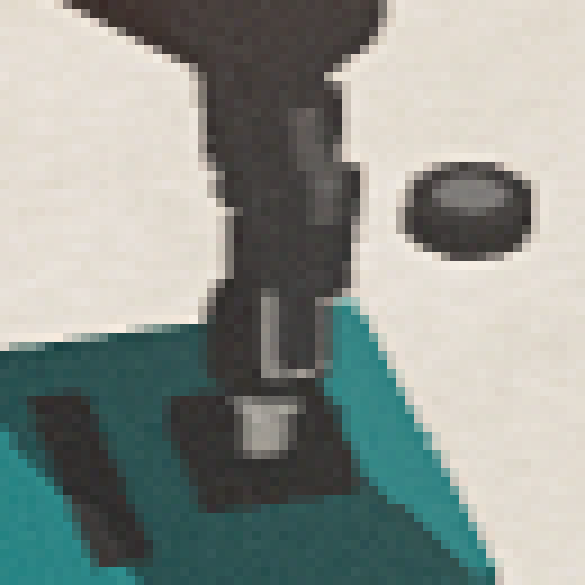

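move_arm:
  plan:
    - [[-0.3,0,0,0.0005,0,0.004,0.03],[-0.3,0,0,0.0005,0,0.008,0.03],[-0.3,0,0,0.0005,0,0.012,0.03],[-0.3,0,0,0.0005,0,0.015,0.03],[-0.3,0,0,0.0005,0,0.015,0.03]]
  force: 80

```text
time: 15.9
eef_pos: [0.5101, -0.0524, 0.1323]
tcp_rot: [0.87, 0.492, -0.001, 0.001]
contact_force: [-0.3, 0.1, -0.1]
opening: 0.499
```

```bash
python3 d.py .5103 -.0525 .12 1.0317
```

```text
t 15.9 pos [ 0.5101 -0.0524  0.1323] F [-0.3  0.1 -0.1] op 0.499
yaw 1.029884492606854 q [-0.3   0.04  2.05 -0.    1.05  0.24]
turn [ 0.03  0.12 -0.1 ] shift [0.     0.0002 0.0123]
```

move_arm:
  plan:
    - [[0,0,0,0,0,0.001,0.03],[0,0,0,0,0,0.002,0.03],[0,0,0,0,0,0.003,0.03],[0,0,0,0,0,0.004,0.03],[0,0,0,0,0,0.005,0.03]]

```text
time: 16.52
eef_pos: [0.511, -0.0523, 0.1295]
tcp_rot: [0.87, 0.493, -0.0, 0.001]
contact_force: [-3.4, 1.9, 10.3]
opening: 0.497
```

```bash
python3 d.py .5101 -.0524 .12 1.0317
```

```text
t 16.52 pos [ 0.511  -0.0523  0.1295] F [-3.4  1.9 10.3] op 0.497
yaw 1.029949757059987 q [-0.3   0.04  2.05 -0.    1.05  0.24]
turn [ 0.09  0.07 -0.1 ] shift [-0.0005 -0.0007  0.0095]
```

move_arm:
  plan:
    - [[0,0,0,-0.0003,-0.0004,0.0035,0.03],[0,0,0,-0.0003,-0.0004,0.005,0.03],[0,0,0,-0.0003,-0.0004,0.0065,0.03],[0,0,0,-0.0003,-0.0004,0.008,0.03],[0,0,0,-0.0003,-0.0004,0.009,0.03]]

```text
time: 17.15
eef_pos: [0.5101, -0.0524, 0.1203]
tcp_rot: [0.87, 0.493, -0.001, 0.001]
contact_force: [-2.9, 0.3, 4.8]
opening: 0.495
```

```bash
python3 d.py .5103 -.0524 .12 1.0317
```

```text
t 17.15 pos [ 0.5101 -0.0524  0.1203] F [-2.9  0.3  4.8] op 0.495
yaw 1.030042891921937 q [-0.3   0.05  2.06 -0.    1.03  0.24]
turn [ 0.03  0.1  -0.09] shift [0.0001 0.0002 0.0003]
```

move_arm:
  plan:
    - [[0,0,0,0,0,0.001,0.03],[0,0,0,0,0,0.0015,0.03],[0,0,0,0,0,0.002,0.03],[0,0,0,0,0,0.0025,0.03],[0,0,0,0,0,0.0025,0.03]]

```text
time: 17.77
eef_pos: [0.5102, -0.0525, 0.1202]
tcp_rot: [0.87, 0.493, -0.001, 0.0]
contact_force: [-7.3, 1.2, 13.4]
opening: 0.497
```

```bash
python3 d.py .5103 -.0524 .12 1.0317; python3 - <<'E'
from h import *
c="side";im=read_camera(c)[:,:,::-1]; cv2.imwrite(f"pics/ce_{c}.png",im); x,y=265,150; f=9
p=get_state()["eef_pos"]
im=cv2.resize(im[y:y+60,x:x+80],None,fx=f,fy=f,interpolation=cv2.INTER_NEAREST)
cv2.imwrite("pics/ce1.png",im)
print(get_state()["contact_force"])
E
```

```text
t 17.77 pos [ 0.5102 -0.0525  0.1202] F [-7.3  1.2 13.4] op 0.497
yaw 1.0303630913246649 q [-0.3   0.05  2.06 -0.    1.03  0.24]
turn [-0.04  0.14 -0.08] shift [0.0001 0.0001 0.0002]
[-7.27725799  1.91041169 14.59068169]
```

View pics/ce1.png

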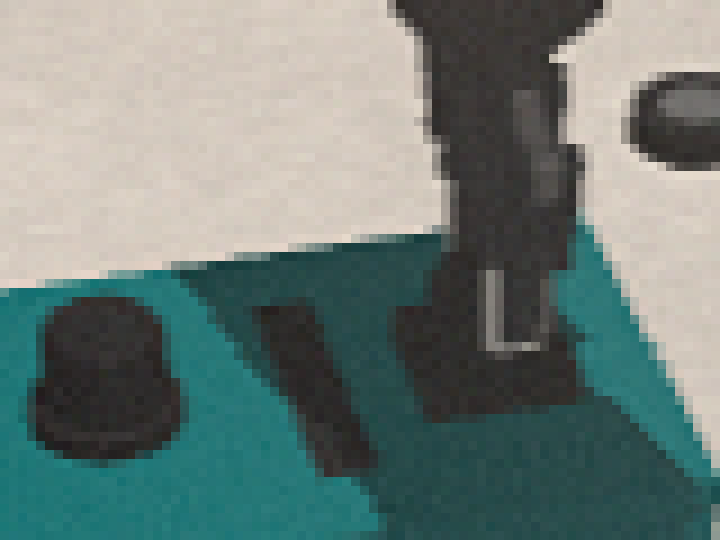

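move_arm:
  plan:
    - [[0,0,0,-0.0003,-0.0006,0.0022,0.03],[0,0,0,-0.0003,-0.0006,0.0022,0.03],[0,0,0,-0.0003,-0.0006,0.0022,0.03],[0,0,0,-0.0003,-0.0006,0.0022,0.03],[0,0,0,-0.0003,-0.0006,0.0022,0.03]]

```text
time: 18.45
eef_pos: [0.5101, -0.0524, 0.1202]
tcp_rot: [0.87, 0.493, -0.001, 0.0]
contact_force: [-4.8, 2.2, 10.2]
opening: 0.499
```

```bash
python3 d.py .5103 -.0524 .12 1.0317; python3 - <<'E'
from plant import *
read_camera("side"); print(get_state()["contact_force"],get_state()["eef_pos"])
E
```

```text
t 18.45 pos [ 0.5101 -0.0524  0.1202] F [-4.8  2.2 10.2] op 0.499
yaw 1.0304369686664712 q [-0.3   0.05  2.06 -0.    1.03  0.24]
turn [-0.01  0.12 -0.07] shift [0.0001 0.0001 0.0002]
[-5.41092228  1.89091595 11.32891373] [ 0.51013227 -0.05245737  0.12023256]
```

```bash
python3 - <<'E'
from plant import *
print(ticket.sign_off())
E
```

```text
the job is handed in; nothing more can be done
None
```

The black square foot is in the recess and the snap cap is clicked onto the stud. I handed the job in at about 18.5 s with the gripper still holding the cap and pressing down.

- **Foot:** It stopped firmly at the height I had predicted for home (18.6 N) and was then released. The side picture put its top at about 9 mm above the lid, as it should be. A silhouette fit on that same picture put its centre up to about 4 mm away from that. It relied on a threshold outline, so I trusted the frictionless insertion and the stop instead.
- **Cap:** Resistance began with the cap's lower edge about 11 mm above the foot, and I read 10.3 N before the click. It then went down freely to a hard stop at tool height 0.1202 m; I had predicted 0.120 m for home.
- **Final press:** The last readings were 10–11 N down, with about 5 N sideways. The tool did not move under this load.
- **Not checked:** The arm hid the final seat from the top camera, so cap and foot at the end rest on height, force and the side view. I did not measure the bystanders again, but saw no contact with them.

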